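# Slide a circuit board under a spring clip

### The arm

A 6-joint arm with a two-finger parallel gripper is mounted at the origin on the work surface. World frame = base frame: x ahead of the robot, y to its left, z up, the work surface at z = 0. Lengths are in m, angles in rad, forces in N, time in s.
With the tool pointing down it reaches from about 0.3 to 0.875 m from the base axis. Payload 6.4 kg.
Tool frame: the origin (TCP) lies midway between the tips of the shut fingers; the grasp point (between the pads) lies 19 mm behind it (ctrl.pinch_z is the distance from the TCP to the grasp point, in m); z points along the fingers, y is the line along which they close (so a half turn about z gives the same grasp; the last joint's range is limited). The gripper opens to 85 mm and grips with 20 to 120 N. Pads are 22 mm wide; open, the fingers measure 114 mm over their backs; the gripper's body (76 mm by 85 mm) begins 54 mm behind the grasp point. The pads swing forward as they close: fully open they stand 13 mm farther back than shut.
Start: joints at [0.993, 0.181, 1.607, -0, 1.354, -0.206], TCP at [0.209, 0.536, 0.231] pointing down, gripper open.
Joint ranges: [-2.99, 2.99], [-0.89, 2.07], [0.3, 2.58], [-1.14, 4.28], [0, 2.63], [-3.12, 3.12]. Speed limits (rad/s): [2.57, 2.57, 3.01, 3.14, 3.14, 3.14].

### API

Orientations are given as a unit quaternion [w, x, y, z].
In Python, from bench import ctrl gives the robot as it stands.
- The arm moves only by the tool apply_moves, never from a script. Its argument "moves" is a list of rows, each an object with "jaw": the opening, from 0 (shut) to 1 (fully open); "offset": the shift along the tool's x, y, z in mm, a list of three; "rot": the turn, a rotation vector about the tool's x, y, z in degrees, a list of three. In form: [{"jaw": jaw, "offset": [dx, dy, dz], "rot": [ax, ay, az]}, ...]. A call has exactly 5 rows; each row shifts and turns the commanded pose from where the row before left it, along the tool's axes as they then stand; what a row does not reach is not made up. A row lasts 1/8 s, in which the tool goes at most 62.5 mm and 10.7 degrees, less where a joint would pass 70% of its speed; a pose out of reach is approached as far as the arm can. A call is refused whole if a number of a shift passes 62.5 or a number of a turn 10.7, either way. A call with a gripper value outside its range is refused whole. The fingers move at their own pace and stop on an object; the grip force is fixed at half the most. Time passes only in rows, so rows that do not move let the fingers close, or fill a call up. It gives the time, the measured TCP pose, the force, the opening and the grip force at its end, in the units of the state.
- ctrl.get_obs(): the state, without advancing time (a new reading comes with each control period).
- ctrl.camera(name): name is "scene" or "top" or "wrist"; returns (picture, depth): 400x640x3 uint8, red, green, blue; 400x640 float32, m along the optical axis (not along the pixel's ray), 0 where there is no reading.
- ctrl.camera_params(name): a dict with "K" (3x3 intrinsics, pixels), "dist" ([k1, k2, p1, p2, k3] as OpenCV has them; the pictures are not rectified), "cam_to_world" (4x4, takes a point from camera to world coordinates); the wrist camera has in their place "mount" (4x4, takes a point from camera to tool coordinates, whose origin is the TCP and whose axes are the flange's). Camera axes: x right, y down, z forward; pixel columns grow to the right and rows downward; lengths in m; the calibration is good to about 2 mm. A picture is of the moment at which its call begins: read the wrist's pose just before it. camera_params takes no time and is no camera call.
- ctrl.hand_in(): hands the job in; it is judged then, once.
Trained networks look in the newest picture that a camera, given by its name, has taken for a name from the list of things; names that differ only in an ending like _2 or _b are one class to them, and where a whole thing is asked for, a point or a joint stands for the part that bears it (a point fixed in the world has none). Each returns a list of dicts, best first, with "score" (0 to 1); they miss things now and then, are a little off and sometimes report something else, mostly with a low value. They report only what shows in the picture. A call takes as long as a camera call. They do not tell look-alikes from the thing itself.
- ctrl.outline_of(camera, target): "region" (400x640 bool, what is visible of it) and "position" ([column, row] in pixels, amid what is visible of it).
The state is a dict: "time_s": time; "q": joint angles; "dq": joint speeds; "joint_efforts": joint torques, N m; "eef_pos": TCP position; "eef_rot": TCP orientation; "wrist_force": force on the tool from outside, world axes, zero at the start; "torque": the same for the moment, N m; "opening": opening from 0.0 (shut) to 1.0 (fully open); "grasp_force": force on a finger pad.
Only numpy, scipy, OpenCV 4.12 (cv2) and the standard library are available. Lean on these libraries where they do the work, as an engineer would, in place of code of your own. Each camera call takes 0.05 s, during which the arm holds its last target. There are 200 camera calls.

### The job

With one fingertip press the press plate of the fixture's spring clip down and hold it there; meanwhile with the other fingertip push the circuit board along its track, beneath the raised clip, until it is fully home against the stop. Only then let the clip go so that it closes on the board, and move clear. Push only: do not lift or pick up the board, and leave everything else on the bench where it is.

Things in the scene. Friction and masses are not known exactly. Their poses are not given: they have to be found in the camera images.
- fixture: Board-holding fixture, fixed to the bench: black base 150 x 130 x 8 mm, aluminium track, steel spring clip along one side. Origin on the bench surface, on the track's centre line; x along the track to the stop (the way to push), y left, z up. Track floor 12 mm above the bench, x = -78 to +56 mm, rear end open; side rails 43 mm apart, tops at 17 mm. Other points below are in this frame.
- stop (a point): Middle of the track stop's face, at track floor level: fixture x = +50 mm, y = 0, 12 mm above the bench. The stop is a bar across the whole track, its top 22 mm above the bench. The clip's hinge runs along x at y = -36 mm, 22 mm above the bench; its bearing blocks (12 mm wide, at x = -80, +17, +52 mm) rise to 28 mm.
- clip (a joint): Angle of the clip, a see-saw on a hinge along the fixture's x axis: 0 at rest (jaw down, press plate tilted up), 0.42 rad plate fully down (hard stop). The board passes beneath the jaw above 0.22 rad, with 5 mm to spare at 0.42. The spring closes it by itself; on a board it rests at about 0.21. Holding it fully down takes about 5 N at the middle of the plate.
- jaw (a point): Underside of the clip's jaw nose (middle): the jaw is 18 mm long, x = +28 to +46 mm, and hangs over the track at y = -8 mm. At rest this point is 2 mm above the track floor and the jaw bars the board's way. It moves up as the press plate is pressed down.
- press_plate (a point): Middle of the top face of the clip's press plate: grooved steel, 88 mm long (x = -77 to +11 mm), 40 mm wide, beside the track on its -y side. At rest it slopes up away from the track (this point 32 mm above the bench, outer edge 40 mm). Fully down it is level, face 18 mm above the bench, y = -49 to -89 mm. A fingertip can slide along it while holding it down.
- board: The circuit board to load, about 60 g: brown board in a black carrier 50 mm long (x) x 40 wide (y) x 8 thick, a grey terminal block on its rear end. Origin at the centre of its underside, on the track floor; x along the track to the stop. It starts in the track short of the jaw, its front edge 28 to 42 mm from the stop; home, its origin is at x = +25 mm.
- rear_face (a point): Middle of the board's flat rear face, the place to push: 25 mm behind the board's origin and 9 mm above its underside. The face is the rear of the terminal block (12 mm long, 34 mm wide) flush with the carrier's rear edge, and is 18 mm high.
- spare_board: A second board of the same make lying on the bench to the left of the fixture, 50 x 40 x 18 mm, origin under its centre. Leave alone.
- spool: Grey solder spool, 48 mm across, 36 mm high, standing beyond the stop. Origin under its centre. Leave alone.
- screwdriver: Screwdriver 160 mm long with a yellow handle, lying left of the fixture. Leave alone.
- pliers: Pliers with yellow handles, 140 mm long, 16 mm high, lying on the right of the bench. Leave alone.
- jar: Small amber jar, 48 mm across, 45 mm high, on the right of the bench. Leave alone.
- tip_cleaner: Small open steel cup, 68 mm across, 45 mm high, on the left of the bench. Leave alone.
Not all that is in view belongs to the job. Leave any green look-alike of the fixture alone.

How it is judged:
By the outcome, as a careful person would: the job done as asked, in the order asked, and still so for the second after the job is handed in, with the robot touching nothing.
It also fails if it takes over 35 s, if anything falls off the work surface, if the arm or the gripper's body presses on something with over 40 N, if the wrist force passes 120 N, or if a joint passes its speed limit or range.

## Working session

There is one attempt and no reset: what is moved stays moved. The work goes in short steps, Python scripts to look and compute and a tool call to move; the robot and the scene stay as the last step left them, time stands still between calls to the robot, and variables do not carry over. Pictures are saved under pics/ and viewed, at most 10 in all, crops included, and the job is handed in when it is done.

Besides the shell and the picture viewer there is one more tool, called after "Call:" in YAML: its name, and indented under it one key for each argument. apply_moves: Moves the arm, as the interface text tells. Its arguments: {"type":"object","properties":{"moves":{"type":"array"}},"required":["moves"]}

```bash
ls; mkdir -p pics
cat > h.py <<'E'
import numpy as np, cv2
from bench import ctrl
from scipy.spatial.transform import Rotation as R
def cam(n):
    o=ctrl.get_obs(); im,d=ctrl.camera(n); p=ctrl.camera_params(n)
    if n=="wrist":
        T=np.eye(4); q=o["eef_rot"]; T[:3,:3]=R.from_quat([q[1],q[2],q[3],q[0]]).as_matrix(); T[:3,3]=o["eef_pos"]; T=T@np.array(p["mount"])
    else: T=np.array(p["cam_to_world"])
    return im,d,np.array(p["K"]),np.array(p["dist"]),T
def cloud(c):
    im,d,K,D,T=c
    v,u=np.mgrid[0:400,0:640]
    n=cv2.undistortPoints(np.stack([u,v],-1).reshape(-1,1,2).astype(np.float64),K,D).reshape(400,640,2)
    P=np.concatenate([n*d[...,None],d[...,None]],-1)
    W=P@T[:3,:3].T+T[:3,3]; W[d==0]=np.nan
    return W
E
python3 - <<'E'
from h import *
for n in("top","scene"):
    c=cam(n); W=cloud(c); cv2.imwrite(f"pics/{n}0.png",c[0][...,::-1]); np.save(f"{n}_W.npy",W)
    for t in("fixture","board","press_plate","spare_board"):
        for r in ctrl.outline_of(n,t)[:3]:
            print(n,t,round(r["score"],2),np.round(r["position"]),r["region"].sum(),np.round(np.nanmedian(W[r["region"]],0),3))
print(ctrl.get_obs())
E
```

```text
pics
top fixture 0.78 [316. 279.] 3436 [0.376 0.04  0.013]
top fixture 0.68 [341. 187.] 2746 [ 0.592 -0.022  0.013]
top fixture 0.67 [212. 298.] 3626 [0.329 0.278 0.012]
top press_plate 0.94 [352. 192.] 884 [ 0.58  -0.043  0.029]
top press_plate 0.88 [226. 302.] 963 [0.319 0.249 0.027]
top press_plate 0.74 [327. 285.] 1105 [0.355 0.021 0.028]
top spare_board 0.89 [296. 174.] 268 [0.628 0.093 0.01 ]
top spare_board 0.65 [324. 187.] 294 [0.604 0.014 0.022]
scene fixture 0.85 [425. 230.] 1629 [0.343 0.286 0.012]
scene fixture 0.83 [286. 206.] 1364 [ 0.607 -0.018  0.014]
scene fixture 0.67 [359. 193.] 1434 [0.382 0.048 0.013]
scene board 0.7 [295. 212.] 159 [0.605 0.02  0.021]
scene board 0.42 [287. 196.] 457 [ 0.582 -0.043  0.028]
scene board 0.15 [286. 213.] 1421 [ 0.606 -0.019  0.013]
scene press_plate 0.83 [357. 183.] 421 [0.36  0.021 0.027]
scene press_plate 0.79 [289. 200.] 512 [ 0.584 -0.043  0.027]
scene press_plate 0.76 [423. 212.] 453 [0.322 0.25  0.027]
scene spare_board 0.68 [306. 237.] 196 [0.631 0.099 0.009]
scene spare_board 0.17 [335. 237.] 293 [0.583 0.172 0.018]
{'time_s': 0.5, 'q': array([ 9.92710668e-01,  1.80841465e-01,  1.60705806e+00, -3.93856301e-05,
        1.35380453e+00, -2.06297484e-01]), 'dq': array([ 0.00154259, -0.00039677, -0.0011484 ,  0.00119688,  0.001414  ,
       -0.00131722]), 'joint_efforts': array([-1.23528505e-03, -4.44440424e+01, -3.51367235e+01, -2.19595795e-04,
        1.82249009e-03,  1.39327568e-05]), 'eef_pos': array([0.20886867, 0.53569871, 0.23123702]), 'eef_rot': array([-3.51904636e-06,  1.84821123e-01,  9.82772176e-01, -5.88220237e-05]), 'wrist_force': array([-0.50754608, -0.71532268, -0.10349162]), 'torque': array([ 1.22903341e-02,  6.88723962e-05, -3.78357911e-02]), 'grasp_force': 0.0, 'opening': 1.0050063541117402}
```

View pics/top0.png

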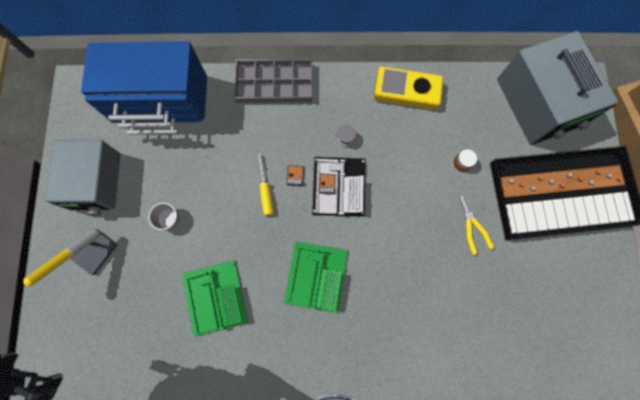

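```bash
python3 -c "
import cv2
a=cv2.imread('pics/top0.png')[135:235,265:425];cv2.imwrite('pics/top0c.png',cv2.resize(a,None,fx=5,fy=5,interpolation=cv2.INTER_CUBIC))"
```

```text
(no output)
```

View pics/top0c.png

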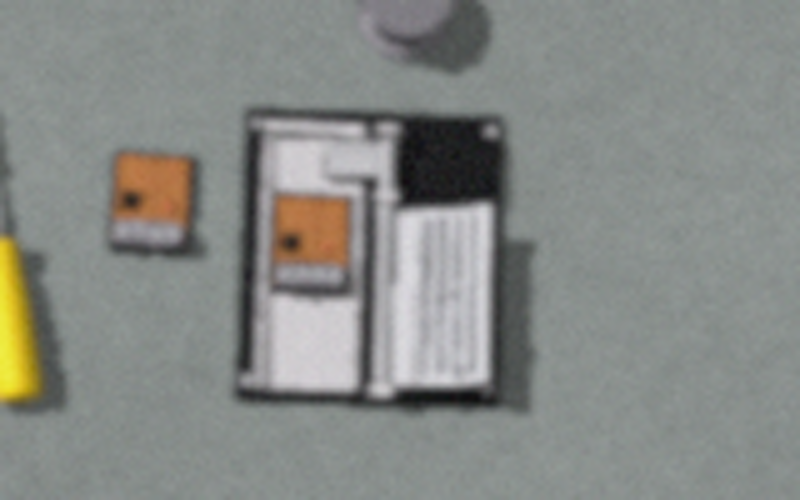

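The scene shows the black fixture at pixel (341,187) with its brown board at (326,186) in the track. The stop is towards the top of the picture (+x), near the spool at (346,135). Things it could be mistaken for are the green fixtures at (316,279) and (212,298), and, for the board, the spare at (296,174). The crop confirms the black fixture, with the board short of the jaw and the plate on its right.

```bash
cat >> h.py <<'E'
def Rt(o=None):
    q=(o or ctrl.get_obs())["eef_rot"]; return R.from_quat([q[1],q[2],q[3],q[0]])
def togo(p,yaw):
    "offset(mm) in tool axes & rotvec(deg) to TCP p with tool down, tool x at world angle yaw+180"
    o=ctrl.get_obs(); r=Rt(o); c,s=np.cos(yaw),np.sin(yaw)
    tgt=R.from_matrix(np.array([[-c,-s,0],[-s,c,0],[0,0,-1]]))
    print("off",np.round(1000*r.inv().apply(np.array(p)-o["eef_pos"]),1),"rot",np.round(np.degrees((r.inv()*tgt).as_rotvec()),2))
E
python3 - <<'E'
from h import *
W=np.load("top_W.npy"); im=cv2.imread("pics/top0.png")
# black base pixels -> project onto 8mm; use depth cloud
g=im.max(2)<60; g[:135]=0;g[235:]=0;g[:,:300]=0;g[:,380:]=0
P=W[g]; P=P[(P[:,2]<0.016)&(P[:,2]>-0.01)]
print(len(P),cv2.minAreaRect((P[:,:2]*1000).astype(np.float32)))
for t in("press_plate","board"):
    pass
p=ctrl.camera_params("wrist"); print(np.round(p["mount"],3)); print(p["K"])
togo([0.55,-0.02,0.25],0)
E
```

```text
468 ((599.837158203125, -19.341629028320312), (127.50862884521484, 147.25802612304688), 87.30013275146484)
[[-0.001 -0.949 -0.316  0.081]
 [ 1.    -0.001  0.002 -0.   ]
 [-0.002 -0.316  0.949 -0.142]
 [ 0.     0.     0.     1.   ]]
[[277.78613483   0.         321.059817  ]
 [  0.         277.78613483 198.58195211]
 [  0.           0.           1.        ]]
off [-519.7 -393.8  -18.7] rot [-1.00e-02 -0.00e+00 -2.13e+01]
```

Call:
apply_moves:
  moves:
    - {"jaw": 0.61, "offset": [-48, -36.5, -2], "rot": [0, 0, 0]}
    - {"jaw": 0.61, "offset": [-48, -36.5, -2], "rot": [0, 0, 0]}
    - {"jaw": 0.61, "offset": [-48, -36.5, -2], "rot": [0, 0, 0]}
    - {"jaw": 0.61, "offset": [-48, -36.5, -2], "rot": [0, 0, 0]}
    - {"jaw": 0.61, "offset": [-48, -36.5, -2], "rot": [0, 0, 0]}

```text
time_s: 1.12
eef_pos: [0.367, 0.2769, 0.2417]
eef_rot: [0.0, 0.185, 0.983, 0.0]
wrist_force: [1.6, 0.5, 0.2]
opening: 0.61
grasp_force: 0.0
```

Call:
apply_moves:
  moves:
    - {"jaw": 0.61, "offset": [-48, -36.5, -2], "rot": [0, 0, 0]}
    - {"jaw": 0.61, "offset": [-48, -36.5, -2], "rot": [0, 0, 0]}
    - {"jaw": 0.61, "offset": [-48, -36.5, -2], "rot": [0, 0, 0]}
    - {"jaw": 0.61, "offset": [-48, -36.5, -2], "rot": [0, 0, 0]}
    - {"jaw": 0.61, "offset": [-48, -36.5, -2], "rot": [0, 0, 0]}

```text
time_s: 1.75
eef_pos: [0.5244, 0.0194, 0.2517]
eef_rot: [0.0, 0.185, 0.983, 0.0]
wrist_force: [0.4, 0.5, 0.5]
opening: 0.608
grasp_force: 0.0
```

Call:
apply_moves:
  moves:
    - {"jaw": 0.61, "offset": [-40, -29, 0], "rot": [0, 0, 0]}
    - {"jaw": 0.61, "offset": [0, 0, 0], "rot": [0, 0, -9]}
    - {"jaw": 0.61, "offset": [0, 0, 0], "rot": [0, 0, -9]}
    - {"jaw": 0.61, "offset": [0, 0, 0], "rot": [0, 0, 0]}
    - {"jaw": 0.61, "offset": [0, 0, 0], "rot": [0, 0, 0]}

```text
time_s: 2.38
eef_pos: [0.5502, -0.0201, 0.2514]
eef_rot: [0.0, 0.03, 1.0, -0.0]
wrist_force: [0.6, 0.1, -0.1]
opening: 0.611
grasp_force: 0.0
```

Run:
```python
from h import *
c=cam("wrist"); W=cloud(c); cv2.imwrite("pics/w1.png",c[0][...,::-1]); np.savez("w1.npz",W=W,im=c[0])
for t in("fixture","board","press_plate","rear_face","stop","jaw"):
    for r in ctrl.outline_of("wrist",t)[:2]:
        w=W[r["region"]]; print(t,round(r["score"],2),np.round(r["position"]),r["region"].sum(),np.round(np.nanmedian(w,0),4))
        np.save(f"reg_{t}.npy",r["region"]) if r["score"]>.5 else 0
o=ctrl.get_obs(); print(o["time_s"],o["eef_pos"],o["opening"],Rt(o).as_matrix().round(3),o["wrist_force"])
```

```text
fixture 0.83 [320. 193.] 7435 [ 0.5825 -0.0241  0.0126]
fixture 0.76 [361.  45.] 9525 [0.3986 0.0381 0.0116]
press_plate 0.68 [304. 191.] 2715 [ 0.576  -0.0424  0.0272]
press_plate 0.63 [345.  22.] 2274 [0.3783 0.0209 0.0258]
rear_face 0.98 [347. 203.] 942 [0.6027 0.0141 0.0205]
stop 0.93 [359.  43.] 9661 [0.399  0.0381 0.0116]
stop 0.91 [319. 190.] 7705 [ 0.5844 -0.0227  0.0124]
jaw 0.94 [345.  27.] 2391 [0.3791 0.0221 0.0256]
jaw 0.86 [306. 193.] 2921 [ 0.5794 -0.041   0.0265]
2.725 [ 0.55021433 -0.02015471  0.25133447] 0.6081101667781941 [[-0.998  0.058  0.   ]
 [ 0.058  0.998 -0.   ]
 [-0.    -0.    -1.   ]] [ 0.32634843  0.25402281 -0.32422581]
```

View pics/w1.png

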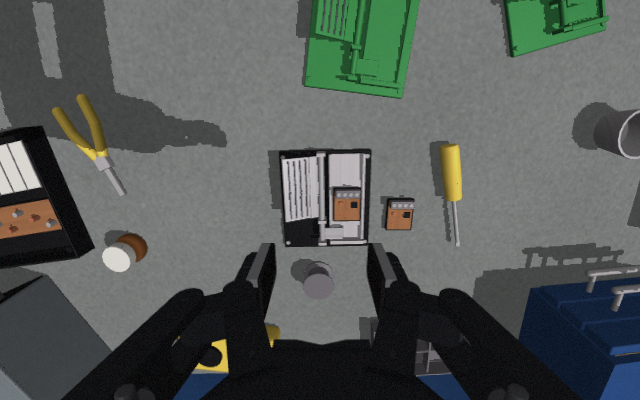

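The wrist picture shows the black fixture at about (325,197) with its stop end at the bottom. The board is at (347,205), the plate at (300,188) and the jaw at (333,232). Next I'll fit the fixture frame.

Run:
```python
from h import *
z=np.load("w1.npz"); W=z["W"]; im=z["im"].astype(int)
m=np.zeros((400,640),bool); m[143:252,274:376]=1
print("bench z",np.round(np.nanpercentile(W[120:140,200:270,2],[5,50,95]),4))
s=m&(W[...,2]>0.005)
s=cv2.morphologyEx(s.astype(np.uint8),cv2.MORPH_OPEN,np.ones((3,3)))>0
l=s&(W[...,2]<0.05)
r=cv2.minAreaRect((W[l][:,:2]*1000).astype(np.float32)); print(r)
(cx,cy),(w,h),a=r
yaw=np.radians(a-90 if a>45 else a); print("yaw",np.degrees(yaw))
c,sn=np.cos(yaw),np.sin(yaw)
Q=(W[...,:2]*1000-[cx,cy])@np.array([[c,-sn],[sn,c]])  # fixture axes from base centre
black=l&(im.max(2)<50)
def ext(n,k): print(n,k.sum(),np.round(np.percentile(Q[k],[1,50,99],axis=0),1).tolist(),"z",np.round(1000*np.percentile(W[k][:,2],[2,50,98]),1))
org=l&(im[...,0]>im[...,2]+50); ext("orange",org)
reg=np.load("reg_rear_face.npy"); ext("board",reg&l)
for f in ("press_plate",):
    k=np.load(f"reg_{f}.npy")
big=l&(W[...,2]>0.024); ext("above24",big)
# height map grid
for x in range(75,-80,-10):
    print("%4d"%x,*["%3.0f"%(1000*np.nanmedian(W[k][:,2])) if (k:=l&(abs(Q[...,0]-x)<4)&(abs(Q[...,1]-y)<2.5)).any() else "  ." for y in range(65,-70,-5)])
a=z["im"][140:260,265:385,::-1]; cv2.imwrite("pics/w1c.png",cv2.resize(a,None,fx=5,fy=5,interpolation=cv2.INTER_CUBIC))
```

```text
bench z [-0.0019 -0.0006  0.0007]
((601.708251953125, -16.342193603515625), (128.87925720214844, 150.09893798828125), 87.59891510009766)
yaw -2.4010848999023438
orange 504 [[-6.7, 12.0], [10.0, 29.2], [24.4, 48.1]] z [18.7 20.2 22. ]
board 929 [[-22.8, 12.1], [-0.3, 30.7], [26.2, 50.4]] z [14.3 20.5 30.9]
above24 2500 [[-70.8, -55.5], [-21.2, -29.9], [57.9, 44.6]] z [24.1 29.6 39.2]
  75   7   7   8   8   8   8   8   8   8   8   8   8   7   8   7   7   7   7   8   7   8   7   8   7   7   7   7
  65   7   9  10  22  22  21  21  22  22  22  21  21   8   8  27   8   7   7   8   7   7   8   7   7   8   7   8
  55   7   7  17  16  12  13  12  12  19  22  21  21  23  23  26  21   7   7   7   8   8   8   7   7   7   7   7
  45   7   7   8  12  11  11  12  12  22  24  24  23  24  23  25   8   7   7   7   8   7   7   8   7   7   7   6
  35   6   8  16  12  12  12  12  12  12  14  13  17  17  20  25  15   7   8   7   8   7   8   7   8   7   8   8
  25   7   7  16  19  20  20  20  20  20  20  20  16   8  17  27  26   8   7   7   7   6   .  10   .   .   8   6
  15   7   8  16  19  20  20  20  21
[... 393 characters left out ...]
33  35  37  39   7   7
 -25   7   7  16  12  12  15  12  14  13  14  13  12   8   8  25  21  22  25  26  28  31  34  35  37  39   7   6
 -35   8   7  16  11  12  12  11  11  12  12  12  12   8   8  25  21  22  25  27  28  31  33  35  37  39   8   7
 -45   6   8  17  12  11  12  11  12  11  12  12  12   9   8  25  22  22  25  26  28  30  33  35  37  39   7   7
 -55   7   8  15  12  12  12  12  12  11  12  12  12  11   7  25  22  23  24  26  28  31  33  35  38  39   8   7
 -65   7   9  11  13  12  12  11  12  11  12  12  12  12   8  25  21  22  25  25  28  30  32  34  36  38   9   7
 -75   7   8   7   7   7   7   7   7   8   8   8   7   8  17  21  21   7   7   8   6   7   8   7   7   7   7   8
```

View pics/w1c.png

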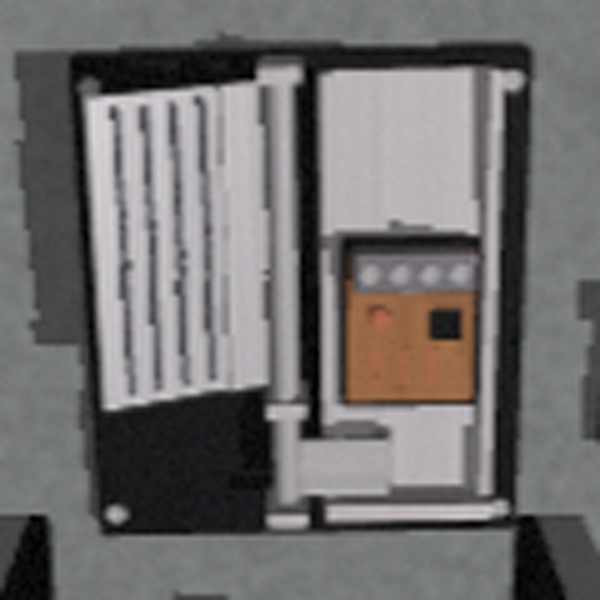

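Run:
```python
from h import *
W=np.load("w1.npz")["W"]; o=ctrl.get_obs()
T=Rt(o).inv().apply((W.reshape(-1,3)-o["eef_pos"])).reshape(W.shape)*1000
for n,cs in(("left",slice(235,300)),("right",slice(340,410))):
    t=T[235:320,cs].reshape(-1,3); t=t[(t[:,2]>-60)&(t[:,2]<20)]
    print(n,len(t),np.round(np.nanpercentile(t,[0,5,50,95,100],axis=0),1).tolist())
    k=t[t[:,2]>np.max(t[:,2])-5]; print(" tip",len(k),np.round([k.min(0),np.median(k,0),k.max(0)],1).tolist())
yaw=np.radians(-2.4); M=R.from_euler('z',yaw)
for x,y,z in((-52,-34,90),(-52,-34,50)):
    p=np.array([.610,.0144,0])+M.apply(np.array([x,y,z])/1000); print(p); togo(p,yaw)
```

```text
left 2193 [[-11.7, -39.8, -60.0], [-7.2, -37.4, -57.5], [10.1, -28.0, -33.7], [12.4, -25.8, -9.8], [14.1, -23.3, -2.4]]
 tip 59 [[-10.5, -32.0, -7.4], [2.6, -25.9, -5.7], [10.8, -25.6, -2.4]]
right 2250 [[-11.6, 23.4, -60.0], [-7.3, 25.8, -57.3], [10.1, 28.1, -34.5], [12.3, 37.4, -9.6], [14.3, 39.7, -2.7]]
 tip 66 [[-10.5, 25.8, -7.6], [3.0, 26.0, -6.2], [10.6, 32.6, -2.7]]
[ 0.55662184 -0.01739264  0.09      ]
off [ -6.2   3.1 161.3] rot [-0.    0.   -0.92]
[ 0.55662184 -0.01739264  0.05      ]
off [ -6.2   3.1 201.3] rot [-0.    0.   -0.92]
```

Call:
apply_moves:
  moves:
    - {"jaw": 0.7, "offset": [-6.2, 3.1, 40], "rot": [0, 0, -0.9]}
    - {"jaw": 0.7, "offset": [0, 0, 50], "rot": [0, 0, 0]}
    - {"jaw": 0.7, "offset": [0, 0, 50], "rot": [0, 0, 0]}
    - {"jaw": 0.7, "offset": [0, 0, 40], "rot": [0, 0, 0]}
    - {"jaw": 0.7, "offset": [0, 0, 10], "rot": [0, 0, 0]}

```text
time_s: 3.35
eef_pos: [0.5544, -0.017, 0.0585]
eef_rot: [-0.003, 0.021, 1.0, 0.001]
wrist_force: [0.3, -0.8, -0.0]
opening: 0.703
grasp_force: 0.0
```

Run:
```python
from h import *
c=cam("wrist"); W=cloud(c); cv2.imwrite("pics/w2.png",c[0][...,::-1]); o=ctrl.get_obs()
T=Rt(o).inv().apply((W.reshape(-1,3)-o["eef_pos"])).reshape(W.shape)*1000
for n,s in(("left",-1),("right",1)):
    k=(abs(s*T[...,1]-35)<9)&(T[...,2]>-30)&(T[...,2]<-1)&(abs(T[...,0])<16)&(W[...,2]>.045)
    t=T[k]; t=t[t[:,2]>-12]; print(n,len(t),np.round(np.percentile(t,[1,50,99],axis=0),1).tolist())
for r in ctrl.outline_of("wrist","rear_face")[:1]:
    F=R.from_euler('z',-np.radians(-2.4)).apply(W[r["region"]]-[.610,.0144,0])*1000
    print(r["score"],r["position"],np.nanpercentile(F,[1,50,99],axis=0).round(1))
k=R.from_euler('z',np.radians(2.4)).apply(o["eef_pos"]-[.610,.0144,0])*1000
print("TCP fixture",k.round(1),o["opening"],o["time_s"])
```

```text
left 160 [[-10.5, -41.4, -12.0], [5.2, -29.7, -9.2], [11.7, -29.3, -4.0]]
right 144 [[-10.2, 29.7, -11.9], [4.4, 29.9, -9.3], [11.7, 40.9, -4.2]]
0.79 [354.6, 286.7] [[-30.  -21.5  13.2]
 [ -6.   -6.8  20.4]
 [ 19.8  13.3  31. ]]
TCP fixture [-53.6 -33.8  59. ] 0.6961641230032979 3.4
```

View pics/w2.png

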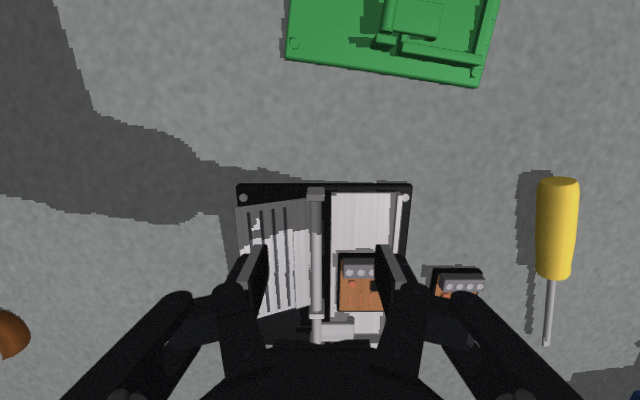

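The wrist view shows the left finger over the plate at (255,280) and the right finger over the track behind the board at (395,270). Both are still well above the fixture, so I'll go down.

Call:
apply_moves:
  moves:
    - {"jaw": 0.7, "offset": [0, 0, 15], "rot": [0, 0, 0]}
    - {"jaw": 0.7, "offset": [0, 0, 6], "rot": [0, 0, 0]}
    - {"jaw": 0.7, "offset": [0, 0, 3], "rot": [0, 0, 0]}
    - {"jaw": 0.7, "offset": [0, 0, 3], "rot": [0, 0, 0]}
    - {"jaw": 0.7, "offset": [0, 0, 0], "rot": [0, 0, 0]}

```text
time_s: 4.08
eef_pos: [0.5566, -0.0175, 0.0343]
eef_rot: [-0.0, 0.021, 1.0, 0.0]
wrist_force: [0.6, -0.4, -0.2]
opening: 0.702
grasp_force: 0.0
```

Call:
apply_moves:
  moves:
    - {"jaw": 0.7, "offset": [0, 0, 2], "rot": [0, 0, 0]}
    - {"jaw": 0.7, "offset": [0, 0, 2], "rot": [0, 0, 0]}
    - {"jaw": 0.7, "offset": [0, 0, 2], "rot": [0, 0, 0]}
    - {"jaw": 0.7, "offset": [0, 0, 0], "rot": [0, 0, 0]}
    - {"jaw": 0.7, "offset": [0, 0, 0], "rot": [0, 0, 0]}

```text
time_s: 4.7
eef_pos: [0.5566, -0.0175, 0.0283]
eef_rot: [0.0, 0.021, 1.0, -0.0]
wrist_force: [0.4, 0.3, -0.9]
opening: 0.697
grasp_force: 0.0
```

Call:
apply_moves:
  moves:
    - {"jaw": 0.7, "offset": [0, 0, 3], "rot": [0, 0, 0]}
    - {"jaw": 0.7, "offset": [0, 0, 3], "rot": [0, 0, 0]}
    - {"jaw": 0.7, "offset": [0, 0, 3], "rot": [0, 0, 0]}
    - {"jaw": 0.7, "offset": [0, 0, 0], "rot": [0, 0, 0]}
    - {"jaw": 0.7, "offset": [0, 0, 0], "rot": [0, 0, 0]}

```text
time_s: 5.32
eef_pos: [0.557, -0.0177, 0.0196]
eef_rot: [0.0, 0.021, 1.0, -0.0]
wrist_force: [1.4, -1.5, 2.6]
opening: 0.7
grasp_force: 1.6
```

Call:
apply_moves:
  moves:
    - {"jaw": 0.7, "offset": [0, 0, 2], "rot": [0, 0, 0]}
    - {"jaw": 0.7, "offset": [0, 0, 2], "rot": [0, 0, 0]}
    - {"jaw": 0.7, "offset": [0, 0, 1], "rot": [0, 0, 0]}
    - {"jaw": 0.7, "offset": [0, 0, 0], "rot": [0, 0, 0]}
    - {"jaw": 0.7, "offset": [0, 0, 0], "rot": [0, 0, 0]}

```text
time_s: 5.95
eef_pos: [0.557, -0.0177, 0.0145]
eef_rot: [0.0, 0.021, 1.0, -0.0]
wrist_force: [1.9, -2.2, 4.7]
opening: 0.699
grasp_force: 2.2
```

Call:
apply_moves:
  moves:
    - {"jaw": 0.7, "offset": [0, 0, 1], "rot": [0, 0, 0]}
    - {"jaw": 0.7, "offset": [0, 0, 1], "rot": [0, 0, 0]}
    - {"jaw": 0.7, "offset": [0, 0, 0], "rot": [0, 0, 0]}
    - {"jaw": 0.7, "offset": [0, 0, 0], "rot": [0, 0, 0]}
    - {"jaw": 0.7, "offset": [0, 0, 0], "rot": [0, 0, 0]}

```text
time_s: 6.58
eef_pos: [0.557, -0.0176, 0.0128]
eef_rot: [0.0, 0.021, 1.0, -0.0]
wrist_force: [2.1, -1.2, 6.9]
opening: 0.699
grasp_force: 4.0
```

Run:
```python
from h import *
c=cam("wrist"); W=cloud(c); cv2.imwrite("pics/w3.png",c[0][...,::-1]); o=ctrl.get_obs()
F=R.from_euler('z',np.radians(2.4)).apply((W.reshape(-1,3)-[.610,.0144,0])).reshape(W.shape)*1000
for y in range(-40,-95,-6):
    print(y,*["%3.0f"%np.nanmedian(F[k][:,2]) if (k:=(abs(F[...,0]-x)<4)&(abs(F[...,1]-y)<2.5)&(F[...,2]<60)).sum()>3 else "  ." for x in range(-74,15,8)])
k=(abs(F[...,0]-37)<6)&(abs(F[...,1]+13)<4)&(F[...,2]<60); print("jaw top",k.sum(),np.nanmedian(F[k][:,2]) if k.any() else "")
k=R.from_euler('z',np.radians(2.4)).apply(o["eef_pos"]-[.610,.0144,0])*1000; print(k,o["wrist_force"])
```

```text
-40  26  25  25  25  25  24  24  25  25  24  19   .
-46  18  19  19  18  19  19  18  18  19  19  18   .
-52  17  18  18  18  18  18  18  18  18  19  18   .
-58  17  18  18  18  18  18  18  18  18  18  18   .
-64  17  27  42  41  33  18  17  18  18  18  18   .
-70  17  36  37   .   .   .  17  17  18  18  18  17
-76  16  18  33   .   .   .   .   .  18   .   .   .
-82  17  18  18  18   .   .   .   .   .   .   .   .
-88  13  17  17  18  17   .   .   .   .   .   .   .
-94   8   7   7   7   7   7   6   .   .   .   .   .
jaw top 0 
[-51.61783221 -34.15090865  12.78684928] [ 0.91873181 -2.39345788  6.99497461]
```

View pics/w3.png

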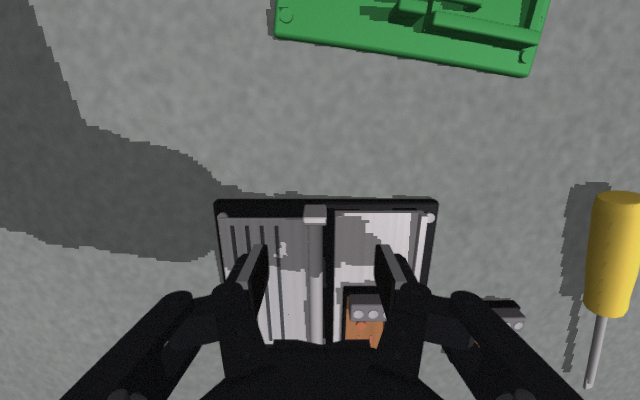

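The plate is level at 18 mm along its whole length, so it is fully down, and the right fingertip is in the track behind the board's rear face at (365,295). I'll add a little preload and push.

Call:
apply_moves:
  moves:
    - {"jaw": 0.7, "offset": [0, 0, 1], "rot": [0, 0, 0]}
    - {"jaw": 0.7, "offset": [-5, 0, 0], "rot": [0, 0, 0]}
    - {"jaw": 0.7, "offset": [-5, 0, 0], "rot": [0, 0, 0]}
    - {"jaw": 0.7, "offset": [-4, 0, 0], "rot": [0, 0, 0]}
    - {"jaw": 0.7, "offset": [-4, 0, 0], "rot": [0, 0, 0]}

```text
time_s: 7.25
eef_pos: [0.5712, -0.0176, 0.0122]
eef_rot: [-0.004, 0.021, 1.0, 0.0]
wrist_force: [-17.8, -0.3, 27.9]
opening: 0.698
grasp_force: 14.1
```

Call:
apply_moves:
  moves:
    - {"jaw": 0.7, "offset": [-4, 0, 0], "rot": [0, 0, 0]}
    - {"jaw": 0.7, "offset": [-4, 0, 0], "rot": [0, 0, 0]}
    - {"jaw": 0.7, "offset": [-4, 0, 0], "rot": [0, 0, 0]}
    - {"jaw": 0.7, "offset": [-3, 0, 0], "rot": [0, 0, 0]}
    - {"jaw": 0.7, "offset": [0, 0, 0], "rot": [0, 0, 0]}

```text
time_s: 7.88
eef_pos: [0.5845, -0.018, 0.0122]
eef_rot: [-0.006, 0.021, 1.0, 0.001]
wrist_force: [-21.8, 1.0, 33.4]
opening: 0.702
grasp_force: 16.7
```

Call:
apply_moves:
  moves:
    - {"jaw": 0.7, "offset": [0, 0, -0.8], "rot": [0, 0, 0]}
    - {"jaw": 0.7, "offset": [-2, 0, 0], "rot": [0, 0, 0]}
    - {"jaw": 0.7, "offset": [-2, 0, 0], "rot": [0, 0, 0]}
    - {"jaw": 0.7, "offset": [0, 0, 0], "rot": [0, 0, 0]}
    - {"jaw": 0.7, "offset": [0, 0, 0], "rot": [0, 0, 0]}

```text
time_s: 8.5
eef_pos: [0.5894, -0.0182, 0.0124]
eef_rot: [-0.005, 0.021, 1.0, 0.001]
wrist_force: [-14.8, 0.3, 24.4]
opening: 0.697
grasp_force: 12.3
```

```bash
cat > chk.py <<'E'
from h import *
import sys
for n in("top","scene"):
    c=cam(n); W=cloud(c); im=c[0].astype(int)
    F=R.from_euler('z',np.radians(2.4)).apply((W.reshape(-1,3)-[.610,.0144,0])).reshape(W.shape)*1000
    k=(im[...,0]>im[...,2]+40)&(abs(F[...,1])<25)&(abs(F[...,0])<70)&(F[...,2]>10)&(F[...,2]<30)
    if k.sum(): print(n,"orange",k.sum(),np.percentile(F[k],[2,50,98],axis=0).round(1).tolist())
    b=(abs(F[...,1])<14)&(F[...,2]>26)&(F[...,2]<33)&(abs(F[...,0])<60); print("  term",b.sum(),np.percentile(F[b],[5,50,95],axis=0).round(1).tolist() if b.any() else "")
    r0,c0=(135,265) if n=="top" else (160,230)
    cv2.imwrite(f"pics/{sys.argv[1]}_{n}.png",cv2.resize(c[0][r0:r0+90,c0:c0+130,::-1],None,fx=6,fy=6,interpolation=cv2.INTER_CUBIC))
o=ctrl.get_obs(); print((R.from_euler('z',np.radians(2.4)).apply(o["eef_pos"]-[.610,.0144,0])*1000).round(1),o["wrist_force"].round(1),o["time_s"])
E
python3 chk.py a
```

```text
top orange 33 [[22.3, 5.4, 16.3], [30.9, 10.4, 20.4], [38.3, 15.7, 24.0]]
  term 0 
scene orange 100 [[2.5, -17.1, 16.3], [22.5, 1.1, 20.5], [42.1, 19.7, 24.3]]
  term 52 [[-22.1, -10.5, 27.6], [-1.3, 1.4, 29.8], [45.5, 11.4, 32.6]]
[-19.1 -33.4  12.5] [-16.    0.8  23.9] 8.6
```

Call:
apply_moves:
  moves:
    - {"jaw": 0.7, "offset": [-1.5, 0, -0.3], "rot": [0, 0, 0]}
    - {"jaw": 0.7, "offset": [-1.5, 0, 0], "rot": [0, 0, 0]}
    - {"jaw": 0.7, "offset": [-1, 0, 0], "rot": [0, 0, 0]}
    - {"jaw": 0.7, "offset": [0, 0, 0], "rot": [0, 0, 0]}
    - {"jaw": 0.7, "offset": [0, 0, 0], "rot": [0, 0, 0]}

```text
time_s: 9.22
eef_pos: [0.5937, -0.0183, 0.0125]
eef_rot: [-0.004, 0.021, 1.0, 0.001]
wrist_force: [-13.6, 0.1, 22.2]
opening: 0.7
grasp_force: 10.8
```

Call:
apply_moves:
  moves:
    - {"jaw": 0.7, "offset": [-1.5, 0, 0], "rot": [0, 0, 0]}
    - {"jaw": 0.7, "offset": [-1.5, 0, 0], "rot": [0, 0, 0]}
    - {"jaw": 0.7, "offset": [0, 0, 0], "rot": [0, 0, 0]}
    - {"jaw": 0.7, "offset": [0, 0, 0], "rot": [0, 0, 0]}
    - {"jaw": 0.7, "offset": [0, 0, 0], "rot": [0, 0, 0]}

```text
time_s: 9.85
eef_pos: [0.5939, -0.0183, 0.0123]
eef_rot: [-0.008, 0.021, 1.0, 0.001]
wrist_force: [-23.7, 0.4, 30.2]
opening: 0.698
grasp_force: 15.2
```

```bash
python3 chk.py b
```

```text
top orange 24 [[31.8, 5.7, 17.9], [38.2, 10.7, 20.9], [42.9, 15.9, 25.2]]
  term 1 [[41.2, 8.5, 26.0], [41.2, 8.5, 26.0], [41.2, 8.5, 26.0]]
scene orange 98 [[8.1, -18.0, 17.2], [26.6, 0.4, 20.5], [45.4, 20.9, 24.1]]
  term 48 [[-15.8, -12.6, 27.0], [4.4, -0.4, 30.0], [45.5, 12.3, 32.4]]
[-14.7 -33.3  12.3] [-23.6   0.3  30.8] 9.95
```

View pics/b_scene.png

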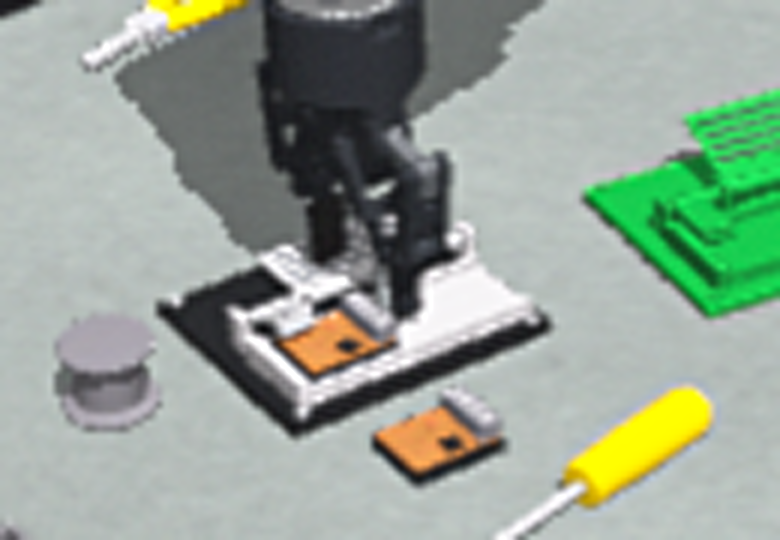

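The scene crop shows the board's front edge at the stop bar (about (290,350)) and the raised jaw over it at (295,315). The motion has stopped while the force rises. I'll give one firmer push to confirm, then back off with the clip still held.

Call:
apply_moves:
  moves:
    - {"jaw": 0.7, "offset": [-1.5, 0, -0.4], "rot": [0, 0, 0]}
    - {"jaw": 0.7, "offset": [-1, 0, 0], "rot": [0, 0, 0]}
    - {"jaw": 0.7, "offset": [0, 0, 0], "rot": [0, 0, 0]}
    - {"jaw": 0.7, "offset": [0, 0, 0], "rot": [0, 0, 0]}
    - {"jaw": 0.7, "offset": [0, 0, 0], "rot": [0, 0, 0]}

```text
time_s: 10.58
eef_pos: [0.5986, -0.0185, 0.0126]
eef_rot: [-0.005, 0.021, 1.0, 0.001]
wrist_force: [-14.9, 1.1, 20.7]
opening: 0.704
grasp_force: 11.4
```

Call:
apply_moves:
  moves:
    - {"jaw": 0.7, "offset": [0, 0, -0.4], "rot": [0, 0, 0]}
    - {"jaw": 0.7, "offset": [-1, 0, 0], "rot": [0, 0, 0]}
    - {"jaw": 0.7, "offset": [-1, 0, 0], "rot": [0, 0, 0]}
    - {"jaw": 0.7, "offset": [0, 0, 0], "rot": [0, 0, 0]}
    - {"jaw": 0.7, "offset": [0, 0, 0], "rot": [0, 0, 0]}

```text
time_s: 11.2
eef_pos: [0.5986, -0.0185, 0.0126]
eef_rot: [-0.007, 0.021, 1.0, 0.001]
wrist_force: [-22.0, 0.0, 25.3]
opening: 0.703
grasp_force: 13.8
```

```bash
python3 chk.py c
```

```text
top orange 20 [[37.5, 5.8, 18.6], [43.1, 10.9, 20.9], [48.3, 16.0, 23.5]]
  term 1 [[51.1, 13.8, 26.9], [51.1, 13.8, 26.9], [51.1, 13.8, 26.9]]
scene orange 95 [[13.1, -18.3, 17.5], [31.1, 1.8, 20.9], [50.3, 18.0, 24.3]]
  term 51 [[-12.0, -12.7, 27.0], [8.0, -0.0, 29.7], [42.8, 11.5, 32.5]]
[-10.  -33.3  12.6] [-21.2  -0.5  24.7] 11.3
```

Call:
apply_moves:
  moves:
    - {"jaw": 0.7, "offset": [-1, 0, -0.5], "rot": [0, 0, 0]}
    - {"jaw": 0.7, "offset": [-1, 0, -0.3], "rot": [0, 0, 0]}
    - {"jaw": 0.7, "offset": [0, 0, 0], "rot": [0, 0, 0]}
    - {"jaw": 0.7, "offset": [0, 0, 0], "rot": [0, 0, 0]}
    - {"jaw": 0.7, "offset": [0, 0, 0], "rot": [0, 0, 0]}

```text
time_s: 11.92
eef_pos: [0.5987, -0.0184, 0.0126]
eef_rot: [-0.009, 0.02, 1.0, 0.001]
wrist_force: [-26.6, -1.0, 25.6]
opening: 0.702
grasp_force: 17.4
```

```bash
python3 - <<'E'
from h import *
im=cv2.imread("pics/scene0.png")[...,::-1].astype(int); W=np.load("scene_W.npy")
F=R.from_euler('z',np.radians(2.4)).apply((W.reshape(-1,3)-[.610,.0144,0])).reshape(W.shape)*1000
k=(im[...,0]>im[...,2]+40)&(abs(F[...,1])<25)&(abs(F[...,0])<70)&(F[...,2]>10)&(F[...,2]<30)
print("initial",np.percentile(F[k],[2,50,98],axis=0).round(1).tolist())
E
python3 chk.py d
```

```text
initial [[-19.4, -21.7, 16.3], [1.7, -0.9, 20.5], [20.2, 19.3, 24.0]]
top orange 17 [[40.3, 5.9, 18.7], [44.7, 10.9, 21.1], [47.9, 16.0, 23.8]]
  term 1 [[51.7, 6.3, 26.1], [51.7, 6.3, 26.1], [51.7, 6.3, 26.1]]
scene orange 95 [[13.1, -18.1, 16.9], [31.9, 0.2, 20.8], [49.7, 19.2, 24.1]]
  term 53 [[-11.3, -13.0, 26.9], [10.7, -2.1, 30.0], [44.6, 11.5, 32.2]]
[ -9.9 -33.3  12.6] [-26.1  -1.3  26. ] 12.025
```

View pics/d_scene.png

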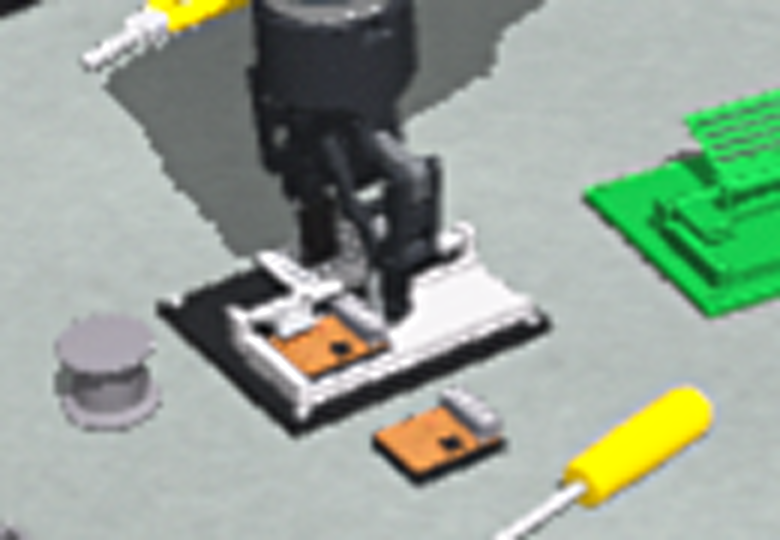

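The board has moved about 30 mm, which matches the starting gap of about 29 mm, and the orange now reaches the stop bar at (285,355). One last check push with less press, to rule out stick-slip.

Call:
apply_moves:
  moves:
    - {"jaw": 0.7, "offset": [-1, 0, -0.6], "rot": [0, 0, 0]}
    - {"jaw": 0.7, "offset": [-1, 0, -0.4], "rot": [0, 0, 0]}
    - {"jaw": 0.7, "offset": [0, 0, 0], "rot": [0, 0, 0]}
    - {"jaw": 0.7, "offset": [0, 0, 0], "rot": [0, 0, 0]}
    - {"jaw": 0.7, "offset": [0, 0, 0], "rot": [0, 0, 0]}

```text
time_s: 12.65
eef_pos: [0.5988, -0.0184, 0.0127]
eef_rot: [-0.011, 0.02, 1.0, 0.001]
wrist_force: [-30.6, -2.0, 26.3]
opening: 0.701
grasp_force: 18.5
```

Call:
apply_moves:
  moves:
    - {"jaw": 0.7, "offset": [3, 0, 0.8], "rot": [0, 0, 0]}
    - {"jaw": 0.7, "offset": [3, 0, 0.8], "rot": [0, 0, 0]}
    - {"jaw": 0.7, "offset": [3, 0, 0.7], "rot": [0, 0, 0]}
    - {"jaw": 0.7, "offset": [3, 0, 0.5], "rot": [0, 0, 0]}
    - {"jaw": 0.7, "offset": [3, 0, 0], "rot": [0, 0, 0]}

```text
time_s: 13.28
eef_pos: [0.5953, -0.0187, 0.013]
eef_rot: [0.001, 0.021, 1.0, 0.0]
wrist_force: [3.9, -0.4, 7.1]
opening: 0.701
grasp_force: 3.1
```

```bash
python3 chk.py e
```

```text
top orange 39 [[26.4, 5.6, 16.9], [37.3, 10.9, 21.1], [48.1, 16.0, 25.0]]
  term 0 
scene orange 95 [[12.8, -15.9, 16.2], [32.0, 0.3, 20.5], [49.5, 19.0, 24.9]]
  term 50 [[-17.1, -12.1, 26.7], [8.9, -1.4, 29.5], [41.3, 10.4, 32.9]]
[-13.6 -33.7  12.9] [3.3 0.3 7.7] 13.375
```

Call:
apply_moves:
  moves:
    - {"jaw": 0.7, "offset": [1, 0, -1], "rot": [0, 0, 0]}
    - {"jaw": 0.7, "offset": [0, 0, -4], "rot": [0, 0, 0]}
    - {"jaw": 0.7, "offset": [0, 0, -4], "rot": [0, 0, 0]}
    - {"jaw": 0.7, "offset": [0, 0, -6], "rot": [0, 0, 0]}
    - {"jaw": 0.7, "offset": [0, 0, -10], "rot": [0, 0, 0]}

```text
time_s: 14.0
eef_pos: [0.5916, -0.0187, 0.0365]
eef_rot: [-0.002, 0.021, 1.0, 0.0]
wrist_force: [-0.8, -0.4, 0.5]
opening: 0.7
grasp_force: 0.0
```

Call:
apply_moves:
  moves:
    - {"jaw": 0.7, "offset": [0, 0, -20], "rot": [0, 0, 0]}
    - {"jaw": 0.7, "offset": [10, 0, -30], "rot": [0, 0, 0]}
    - {"jaw": 0.7, "offset": [30, 0, -40], "rot": [0, 0, 0]}
    - {"jaw": 0.7, "offset": [30, 0, -40], "rot": [0, 0, 0]}
    - {"jaw": 0.7, "offset": [20, 0, -20], "rot": [0, 0, 0]}

```text
time_s: 14.62
eef_pos: [0.5031, -0.0154, 0.1908]
eef_rot: [0.002, 0.021, 1.0, -0.001]
wrist_force: [0.5, -0.6, -0.0]
opening: 0.7
grasp_force: 0.0
```

```bash
python3 chk.py f
python3 - <<'E'
from h import *
c=cam("wrist"); W=cloud(c)
F=R.from_euler('z',np.radians(2.4)).apply((W.reshape(-1,3)-[.610,.0144,0])).reshape(W.shape)*1000
for x in range(60,-30,-6):
    print("%4d"%x,*["%3.0f"%np.nanmedian(F[k][:,2]) if (k:=(abs(F[...,0]-x)<3)&(abs(F[...,1]-y)<2.5)&(F[...,2]<60)).sum()>1 else "  ." for y in range(25,-95,-6)])
im=c[0]; k=(abs(F[...,0])<90)&(abs(F[...,1]+30)<80); v,u=np.where(k); a=im[max(v.min()-5,0):v.max()+5,u.min():u.max(),::-1]
s=min(600/a.shape[0],800/a.shape[1]); cv2.imwrite("pics/w4.png",cv2.resize(a,None,fx=s*.99,fy=s*.99))
E
```

```text
term 0 
scene orange 84 [[12.4, -18.5, 17.0], [30.4, 4.3, 20.6], [50.9, 16.7, 25.1]]
  term 37 [[3.7, -11.8, 26.7], [11.8, -4.8, 30.1], [45.9, 11.8, 32.1]]
[-105.2  -34.2  191. ] [ 0.1 -0.1 -0.2] 14.725
  60   9   .   .   .   .   .   .   .   .   8   .   .   7   8   8   8   7   8   8   9
  54   9  21  21  21  21  21  22  22  22   .  26  23   8   8   8   8   8   8   8   8
  48   8  18  20  20  20  20  29  28  26  25  25  11   8   8   8   8   8   8   8   7
  42   8  18  20  20  20  20  29  28  26  25  25   8   7   7   8   8   7   7   8   7
  36   8  16  20  20  20  21  29  29  26  24  25   9   8   8   7   8   8   7   8   8
  30   9  18  21  21  20  20  26  25  20   8  25  25   7   8   7   8   8   7   7   8
  24   8  19  21  22  20  20  22  20  16   8  25  25   8   8   8   8   7   8   7   7
  18   7  17  21  20  21  20  20  20  17   8  27  27   .   .   .   .   .   .   .   .
  12   8  17  30  30  30  30  30  20  17   8  25  21  20  22  22  24  25  26  27  28
   6   8  16  30  30  30  30  30  28  16   8  25  20  20  21  23  24  25  27  28  29
   0   8  13  19  18  18  18  19  17  16   8  25  21  21  21  23  24  25  26  28  28
  -6   8  13  12  11  11  11  11  12  17   8  25  22  21  21  23  24  25  26  28  29
 -12   9  13  11  11  12  12  12  12  16   8  25  21  21  21  23  24  25  26  28  28
 -18   8  13  12  12  12  12  12  12  16   8  25  20  21  21  23  24  25  26  28  28
 -24   9  13  12  12  12  11  12  11  16   8  25  22  21  21  22  24  25  26  28  28
```

View pics/w4.png

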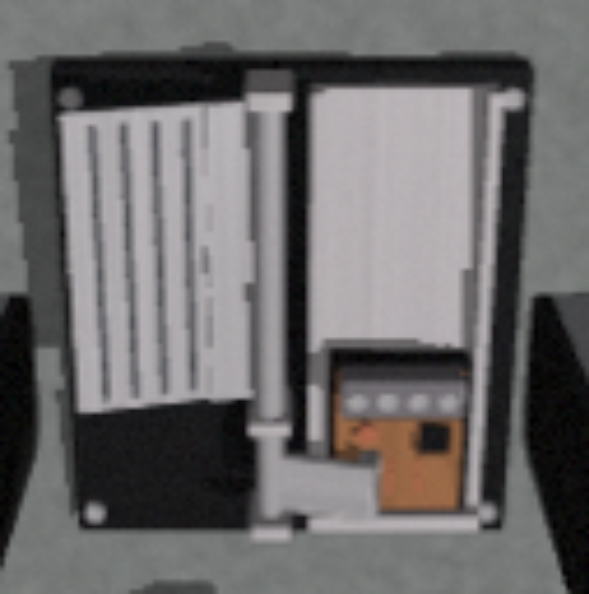

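The wrist crop shows the board against the stop bar, with its front edge at (410,512). The jaw has closed on it at (325,485), and the plate sits at an intermediate tilt. The gripper is clear, so I'm handing in.

```bash
python3 -c "
from bench import ctrl
print(ctrl.hand_in())"
```

```text
the job is handed in; nothing more can be done
None
```

The job is handed in: I held the clip fully down while pushing the board home against the stop, then let it close on the board and moved the arm clear at about 14.6 s; I haven't seen the verdict.

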